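Switch on and zero the scale under the empty bowl

TASK

Get the scale that carries the empty bowl ready for weighing: with the closed fingertips press its long bar key (on) lightly all the way down for a moment and let it come up, then press its round key (zero) down in the same way, and draw the hand back about a hand's width clear of the scale. Press no square key, do not touch the other scale, and leave the bowl and the other loose things where they are; nothing is picked up.

Things in the scene. Friction and masses are not known exactly. Their poses are not given: they have to be found in the camera images.
- bowl_scale: white kitchen scale carrying the empty bowl, on either side of the table; 250 (x) by 240 (y) by 40 mm, fixed. Origin: centre of its underside on the table; z up, front = -x (to the robot), y = its left seen from the robot. Steel platter (top at 58 mm) over x -42 to +122 mm. On the flat front panel (top at 40 mm) a row of four grey keys, 9 mm proud, along x = -100 mm; the two 16 mm square ones at y = +22, -22 mm
- box_scale: the other scale, of identical make, size and keys, with a closed meal box on its platter; origin and axes as for bowl_scale
- bowl_scale_bar_key_top (a point): centre of the top of the long bar key (on key, 16 mm in x by 42 mm in y) of the scale with the bowl, the left end of its row of keys (x = -100, y = +80 mm on the scale); its top face is 49 mm above the table; it is pressed straight down; moves with the key
- bowl_scale_round_key_top (a point): centre of the top of the round key (zero key, 26 mm across) of the scale with the bowl, the right end of its row of keys (x = -100, y = -80 mm on the scale); its top face is 49 mm above the table; it is pressed straight down; moves with the key
- bowl_scale_bar_key (a joint): bar key of the scale with the bowl, joint, m: 0 = up, 0.005 = fully down; a spring takes about 1.2 N to start it and about 4.2 N to bring it fully down, and lifts it again when let go
- bowl_scale_round_key (a joint): round key of the scale with the bowl, joint, m: 0 = up, 0.005 = fully down; a spring takes about 1.2 N to start it and about 4.2 N to bring it fully down, and lifts it again when let go
- bowl_scale_square1 (a joint): square key of the scale with the bowl, to be left alone; joint values and spring as for the others
- bowl_scale_square2 (a joint): square key of the scale with the bowl, to be left alone; joint values and spring as for the others
- box_scale_square1 (a joint): square key of the scale with the meal box, to be left alone; joint values and spring as for the others
- box_scale_square2 (a joint): square key of the scale with the meal box, to be left alone; joint values and spring as for the others
- box_scale_bar_key (a joint): bar key of the scale with the meal box, to be left alone; joint values and spring as for the others
- box_scale_round_key (a joint): round key of the scale with the meal box, to be left alone; joint values and spring as for the others
- bowl: loose empty steel bowl, 140 mm across the rim, 55 mm high, standing on its scale's platter (rim 113 mm above the table); origin at the centre of its underside
- meal_box: loose closed aluminium meal box with a card lid, 118 by 158 by 40 mm, on the other scale's platter; origin at the centre of its underside
- shaker: loose steel salt shaker, 38 mm across, 72 mm high, standing between the two scales; origin at the centre of its underside
- spoon: loose spoon lying in front of the left-hand scale; lies along its x
- calculator: loose black desk calculator, 130 by 80 by 12 mm, flat in front of the right-hand scale; origin at the centre of its underside
There are look-alikes about, which are no part of the job. There is more than one size of the bowl; the one meant has the size given above. There is more than one size of the shaker; the one meant has the size given above.

How it is judged:
By the outcome, as a careful person would: the job done as asked, in the order asked, and still so for the second after the job is handed in, with the robot touching nothing.
It also fails if it takes over 38 s, if anything falls off the work surface, if the arm or the gripper's body presses on something with over 40 N, if the wrist force passes 120 N, or if a joint passes its speed limit or range.

ROBOT

A 6-joint arm with a two-finger parallel gripper is mounted at the origin on the work surface. World frame = base frame: x ahead of the robot, y to its left, z up, the work surface at z = 0. Lengths are in m, angles in degrees, forces in N, time in s.
With the tool pointing down it reaches from about 0.275 to 0.825 m from the base axis. Payload 5.2 kg.
Tool frame: the origin (TCP) lies on the centre line of the jaws, within the pads' length; the fingertips stand 22 mm ahead of it and the grasp point (between the pads) lies 3 mm ahead of it; z points along the fingers, y is the line along which they close (so a half turn about z gives the same grasp; the last joint's range is limited). The gripper opens to 93 mm and grips with 3 to 60 N. Pads are 15 mm wide; open, the fingers measure 128 mm over their backs; the gripper's body (75 mm by 188 mm) begins 65 mm behind the grasp point.
Start: joints at [51.864, 14.817, 87.949, -0, 77.235, -11.62], TCP at [0.246, 0.492, 0.241] pointing down, gripper open.
Joint ranges: [-179.93, 179.93], [-52.35, 119.4], [10.71, 147.94], [-69.91, 249.91], [12.55, 155.21], [-178.61, 178.61]. Speed limits (degrees/s): [147.25, 147.25, 180, 180, 180, 180].

INTERFACE

Orientations are given as a 3x3 rotation matrix whose columns are the frame's x, y, z axes.
In Python, from station import bot gives the robot as it stands.
- The arm moves only by the tool send_rows, never from a script. Its argument "steps" is a list of rows, each an object of numbers: "jaw": the closure, from 0 (fully open) to 1 (shut); "tx", "ty", "tz": the shift along the tool's x, y, z in cm; "rx", "ry", "rz": the turn, a rotation vector about the tool's x, y, z in degrees. In form: [{"jaw": .., "tx": .., "ty": .., "tz": .., "rx": .., "ry": .., "rz": ..}, ...]. A call has 1 to 20 rows; each row shifts and turns the commanded pose from where the row before left it, along the tool's axes as they then stand; what a row does not reach is not made up. A row lasts 1/8 s, in which the tool goes at most 62.5 mm and 10.7 degrees, less where a joint would pass 70% of its speed; a pose out of reach is approached as far as the arm can. A call with a gripper value outside its range is refused whole. The fingers move at their own pace and stop on an object; the grip force is fixed at half the most. Time passes only in rows, so rows that do not move let the fingers close. It gives the time, the measured TCP pose, the force and the opening at its end, in the units of the state.
- bot.sense(): the state, without advancing time (a new reading comes with each control period).
- bot.camera(name): name is "scene" or "top" or "wrist"; returns the picture (400x640x3 uint8, blue, green, red); there is no depth.
- bot.get_calibration(name): a dict with "K" (3x3 intrinsics, pixels), "world_to_cam" (4x4, takes a point from world to camera coordinates). Camera axes: x right, y down, z forward; pixel columns grow to the right and rows downward; lengths in m; the calibration is good to about 2 mm. The wrist camera is an equidistant fisheye: a pixel r from the principal point sees the ray r / f radians off the axis. A picture is of the moment at which its call begins: read the wrist's pose just before it. get_calibration takes no time and is no camera call; for the wrist camera it gives the pose at the moment of the call.
- bot.hand_in(): hands the job in, once; it reports no verdict.
The state is a dict: "time": time; "joint_positions": joint angles; "joint_velocities": joint speeds; "joint_torque": joint torques, N m; "tcp_pos": TCP position; "ee_rot": TCP orientation; "contact_force": force on the tool from outside, world axes, zero at the start; "moment": the same for the moment, N m; "finger_gap": opening from 0.0 (shut) to 1.0 (fully open).
Only numpy, scipy, OpenCV 4.12 (cv2) and the standard library are available. Lean on these libraries where they do the work, as an engineer would, in place of code of your own. Each camera call takes 0.05 s, during which the arm holds its last target. There are 200 camera calls.

## Working session

There is one attempt and no reset: what is moved stays moved. The work goes in short steps, Python scripts to look and compute and a tool call to move; the robot and the scene stay as the last step left them, time stands still between calls to the robot, and variables do not carry over. Pictures are saved under pics/ and viewed, on a budget of 10 in all, crops included, one or two more only if the job needs it, and the job is handed in when it is done.

Besides the shell and the picture viewer there is one more tool, called after ">>>" in YAML: its name, and indented under it one key for each argument. send_rows: Moves the arm, as the interface text tells. Its arguments: {"type":"object","properties":{"steps":{"type":"array"}},"required":["steps"]}

```bash
mkdir -p pics
python3 - <<'E'
from station import bot
import cv2,numpy as np
s=bot.sense();print(s['time'],s['tcp_pos'],np.round(s['ee_rot'],3).tolist(),s['finger_gap'])
for n in('top','scene'):
    cv2.imwrite(f'pics/{n}1.png',bot.camera(n));c=bot.get_calibration(n);print(n,c['K'],np.round(c['world_to_cam'],4).tolist())
E
```

```text
0.0 [0.24520672 0.49175071 0.23983421] [[-0.895, 0.446, -0.001], [0.446, 0.895, -0.001], [0.0, -0.002, -1.0]] 0.9975603609108639
top [[479.28303221   0.         324.7839928 ]
 [  0.         479.28303221 206.88793272]
 [  0.           0.           1.        ]] [[0.0195, -0.9998, -0.0101, -0.0046], [-0.9934, -0.0182, -0.1128, 0.5018], [0.1126, 0.0122, -0.9936, 1.0672], [0.0, 0.0, 0.0, 1.0]]
scene [[443.29893962   0.         314.79215111]
 [  0.         443.29893962 200.21287297]
 [  0.           0.           1.        ]] [[-0.2353, 0.9719, -0.0072, 0.1407], [0.8248, 0.1958, -0.5304, -0.3571], [-0.5141, -0.1307, -0.8477, 1.2889], [0.0, 0.0, 0.0, 1.0]]
```

View pics/top1.png

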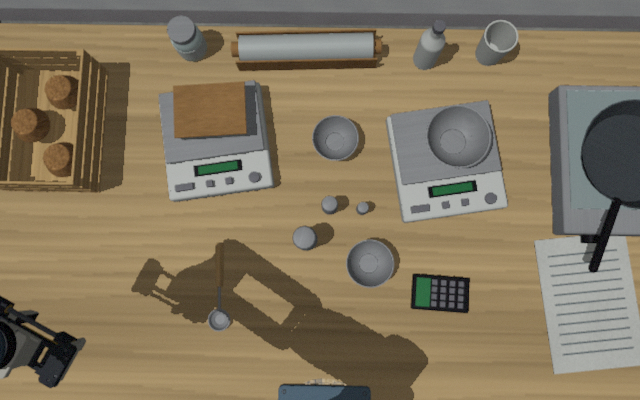

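View pics/scene1.png

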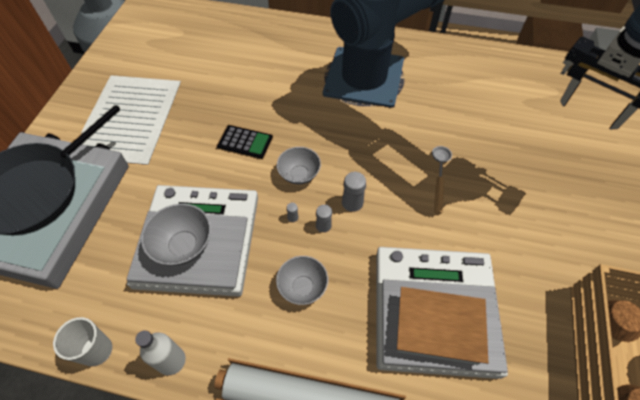

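The bowl scale is the right-hand one in the top view (around 447,160), with the large bowl on its platter at (459,137). The small bowls at (336,138) and (371,263) stand on the table, so they aren't the one meant. The other scale at (216,140) carries the box. I'll take an enlarged crop of the keys.

Run:
```python
import cv2
im=cv2.imread('pics/top1.png')[90:230,375:515]
cv2.imwrite('pics/crop1.png',cv2.resize(im,None,fx=4.2857,fy=4.2857,interpolation=cv2.INTER_CUBIC))
```

```text
(no output)
```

View pics/crop1.png

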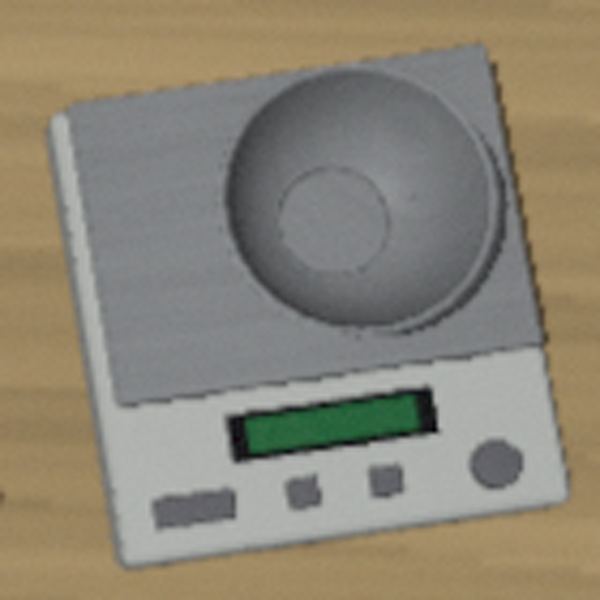

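```bash
cat > h.py <<'E'
from station import bot
import numpy as np
def pix2w(n,u,v,z):
    c=bot.get_calibration(n);K=np.array(c['K']);T=np.array(c['world_to_cam']);R,t=T[:3,:3],T[:3,3]
    o=-R.T@t;d=R.T@np.linalg.solve(K,[u,v,1]);return o+d*(z-o[2])/d[2]
def go(p,y):  # shift in tool axes (cm) to TCP p, and turn (deg) so tool y is along y, tool z down
    s=bot.sense();R=np.array(s['ee_rot']);from scipy.spatial.transform import Rotation as Q
    z=np.array([0,0,-1.]);y=y/np.linalg.norm(y);G=np.c_[np.cross(y,z),y,z]
    print('shift cm',np.round(R.T@(np.array(p)-s['tcp_pos'])*100,2),'turn',np.round(Q.from_matrix(R.T@G).as_rotvec(degrees=True),2),
     'in goal axes',np.round(G.T@(np.array(p)-s['tcp_pos'])*100,2))
E
python3 - <<'E'
from h import *
f=90/21
P=[pix2w('top',375+(u+.5)/f-.5,90+(v+.5)/f-.5,.049) for u,v in[(195,508),(303,492),(386,481),(497,463)]]
for p in P:print(p.round(4))
b,r=P[0],P[3];d=b-r;print('len',np.linalg.norm(d),'yaw',np.degrees(np.arctan2(-d[0],d[1])))
d[2]=0
go([b[0],b[1],.15],d); go([b[0],b[1],.15],-d)
print(bot.sense()['joint_positions'])
E
```

```text
[ 0.5005 -0.2086  0.049 ]
[ 0.51   -0.2649  0.049 ]
[ 0.5166 -0.3082  0.049 ]
[ 0.5271 -0.3662  0.049 ]
len 0.1597688320549335 yaw 9.567441332543007
shift cm [-54.12 -51.26   9.05] turn [ -0.08  -0.05 -36.08] in goal axes [-13.53 -73.31   8.99]
shift cm [-54.12 -51.26   9.05] turn [-6.0000e-02  1.1000e-01  1.4392e+02] in goal axes [13.53 73.31  8.99]
[ 5.18640952e+01  1.48546704e+01  8.80038715e+01 -6.62682705e-05
  7.72342308e+01 -1.16194891e+01]
```

>>> send_rows:
  steps:
    - {"jaw": 1, "rz": -9}
    - {"jaw": 1, "rz": -9}
    - {"jaw": 1, "rz": -9}
    - {"jaw": 1, "rz": -9}
    - {"jaw": 1, "tx": -0.9, "ty": -4.9}
    - {"jaw": 1, "tx": -0.9, "ty": -4.9}
    - {"jaw": 1, "tx": -0.9, "ty": -4.9}
    - {"jaw": 1, "tx": -0.9, "ty": -4.9}
    - {"jaw": 1, "tx": -0.9, "ty": -4.9}
    - {"jaw": 1, "tx": -0.9, "ty": -4.9}
    - {"jaw": 1, "tx": -0.9, "ty": -4.9}
    - {"jaw": 1, "tx": -0.9, "ty": -4.9}
    - {"jaw": 1, "tx": -0.9, "ty": -4.9}
    - {"jaw": 1, "tx": -0.9, "ty": -4.9}
    - {"jaw": 1, "tx": -0.9, "ty": -4.9}
    - {"jaw": 1, "tx": -0.9, "ty": -4.9}
    - {"jaw": 1, "tx": -0.9, "ty": -4.9}
    - {"jaw": 1, "tx": -0.9, "ty": -4.9}
    - {"jaw": 1, "tx": -0.9, "ty": -4.7}
    - {"jaw": 1}

```text
$.steps[0]: bad value
```

>>> send_rows:
  steps:
    - {"jaw": 1, "tz": 3}
    - {"jaw": 1, "tz": 3}
    - {"jaw": 1, "tz": 3}
    - {"jaw": 1}

```text
$.steps[0]: bad value
```

Run:
```python
from h import *
import cv2
go([.5005,-.2086,.10],np.array([-.0266,.1576,0]))
s=bot.sense();print(s['time'],s['tcp_pos'],s['contact_force'],s['finger_gap'])
c=bot.get_calibration('wrist');im=bot.camera('wrist');cv2.imwrite('pics/w1.png',im)
K=np.array(c['K']);T=np.array(c['world_to_cam'])
def pr(p):
    q=T[:3,:3]@p+T[:3,3];r=np.hypot(q[0],q[1]);th=np.arctan2(r,q[2]);return K[0,0]*th*q[:2]/r+K[:2,2]
for p in([.5005,-.2086,.049],[.51,-.2649,.049],[.5166,-.3082,.049],[.5271,-.3662,.049]):print(pr(np.array(p)).round(1))
R=np.array(s['ee_rot']);print('tip',pr(s['tcp_pos']+R[:,2]*.022))
```

```text
shift cm [-54.11 -51.25  14.05] turn [ -0.08  -0.05 -36.1 ] in goal axes [-13.51 -73.31  13.99]
0.1 [0.24524622 0.49179494 0.23991124] [ 0.03689154 -0.64686077 -0.56963267] 0.9971792991272626
[107.4 405.6]
[ 99.2 408.6]
[ 93.2 410.4]
[ 86.4 413. ]
tip [321.03918115 250.67348722]
```

View pics/w1.png

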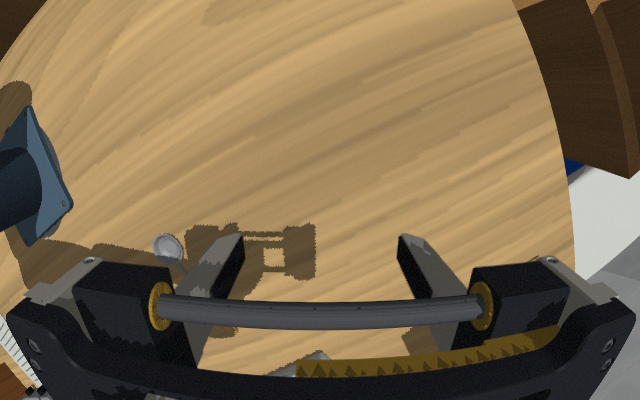

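The rows were refused because every key has to be present, so nothing moved. The wrist view shows only the open fingers over the table, with the spoon at (168,248). I'm resending full rows.

>>> send_rows:
  steps:
    - {"jaw": 1, "tx": 0, "ty": 0, "tz": 0, "rx": 0, "ry": 0, "rz": -9}
    - {"jaw": 1, "tx": 0, "ty": 0, "tz": 0, "rx": 0, "ry": 0, "rz": -9}
    - {"jaw": 1, "tx": 0, "ty": 0, "tz": 0, "rx": 0, "ry": 0, "rz": -9}
    - {"jaw": 1, "tx": 0, "ty": 0, "tz": 0, "rx": 0, "ry": 0, "rz": -9}
    - {"jaw": 1, "tx": -0.9, "ty": -4.9, "tz": 0, "rx": 0, "ry": 0, "rz": 0}
    - {"jaw": 1, "tx": -0.9, "ty": -4.9, "tz": 0, "rx": 0, "ry": 0, "rz": 0}
    - {"jaw": 1, "tx": -0.9, "ty": -4.9, "tz": 0, "rx": 0, "ry": 0, "rz": 0}
    - {"jaw": 1, "tx": -0.9, "ty": -4.9, "tz": 0, "rx": 0, "ry": 0, "rz": 0}
    - {"jaw": 1, "tx": -0.9, "ty": -4.9, "tz": 0, "rx": 0, "ry": 0, "rz": 0}
    - {"jaw": 1, "tx": -0.9, "ty": -4.9, "tz": 0, "rx": 0, "ry": 0, "rz": 0}
    - {"jaw": 1, "tx": -0.9, "ty": -4.9, "tz": 0, "rx": 0, "ry": 0, "rz": 0}
    - {"jaw": 1, "tx": -0.9, "ty": -4.9, "tz": 0, "rx": 0, "ry": 0, "rz": 0}
    - {"jaw": 1, "tx": -0.9, "ty": -4.9, "tz": 0, "rx": 0, "ry": 0, "rz": 0}
    - {"jaw": 1, "tx": -0.9, "ty": -4.9, "tz": 0, "rx": 0, "ry": 0, "rz": 0}
    - {"jaw": 1, "tx": -0.9, "ty": -4.9, "tz": 0, "rx": 0, "ry": 0, "rz": 0}
    - {"jaw": 1, "tx": -0.9, "ty": -4.9, "tz": 0, "rx": 0, "ry": 0, "rz": 0}
    - {"jaw": 1, "tx": -0.9, "ty": -4.9, "tz": 0, "rx": 0, "ry": 0, "rz": 0}
    - {"jaw": 1, "tx": -0.9, "ty": -4.9, "tz": 0, "rx": 0, "ry": 0, "rz": 0}
    - {"jaw": 1, "tx": -0.9, "ty": -4.7, "tz": 0, "rx": 0, "ry": 0, "rz": 0}
    - {"jaw": 1, "tx": 0, "ty": 0, "tz": 0, "rx": 0, "ry": 0, "rz": 0}

```text
time: 2.65
tcp_pos: [0.4999, -0.2116, 0.2397]
ee_rot: [[-0.987, -0.161, -0.001], [-0.161, 0.987, -0.0], [0.001, -0.0, -1.0]]
contact_force: [-0.8, 0.7, -0.1]
finger_gap: 0.006
```

>>> send_rows:
  steps:
    - {"jaw": 1, "tx": 0, "ty": 0, "tz": 4, "rx": 0, "ry": 0, "rz": 0}
    - {"jaw": 1, "tx": 0, "ty": 0, "tz": 4, "rx": 0, "ry": 0, "rz": 0}
    - {"jaw": 1, "tx": 0, "ty": 0, "tz": 4, "rx": 0, "ry": 0, "rz": 0}
    - {"jaw": 1, "tx": 0, "ty": 0, "tz": 0, "rx": 0, "ry": 0, "rz": 0}

```text
time: 3.15
tcp_pos: [0.497, -0.206, 0.118]
ee_rot: [[-0.986, -0.165, -0.006], [-0.165, 0.986, 0.005], [0.005, 0.006, -1.0]]
contact_force: [-0.5, 0.3, 0.8]
finger_gap: 0.001
```

Run:
```python
from h import *
import cv2
go([.5005,-.2086,.10],np.array([-.0266,.1576,0]))
s=bot.sense();print(s['time'],s['tcp_pos'],s['contact_force'],s['finger_gap'])
c=bot.get_calibration('wrist');im=bot.camera('wrist');cv2.imwrite('pics/w2.png',im)
cv2.imwrite('pics/top2.png',cv2.resize(bot.camera('top')[130:250,370:530],None,fx=5,fy=5,interpolation=cv2.INTER_CUBIC))
K=np.array(c['K']);T=np.array(c['world_to_cam'])
def pr(p):
    q=T[:3,:3]@p+T[:3,3];r=np.hypot(q[0],q[1]);th=np.arctan2(r,q[2]);return K[0,0]*th*q[:2]/r+K[:2,2]
for p in([.5005,-.2086,.049],[.51,-.2649,.049],[.5166,-.3082,.049],[.5271,-.3662,.049]):print(pr(np.array(p)).round(1))
R=np.array(s['ee_rot']);print('tip',pr(s['tcp_pos']+R[:,2]*.022))
```

```text
shift cm [-0.31 -0.32  1.79] turn [ 0.32 -0.31 -0.06] in goal axes [-0.3  -0.31  1.8 ]
3.15 [ 0.49699983 -0.20602785  0.11796475] [-0.45452839  0.27809137  0.81934489] 0.0012976532838010807
[315.2 226.3]
[239.4 225.8]
[186.6 224. ]
[127. 223.]
tip [319.91381035 250.74499687]
```

View pics/w2.png

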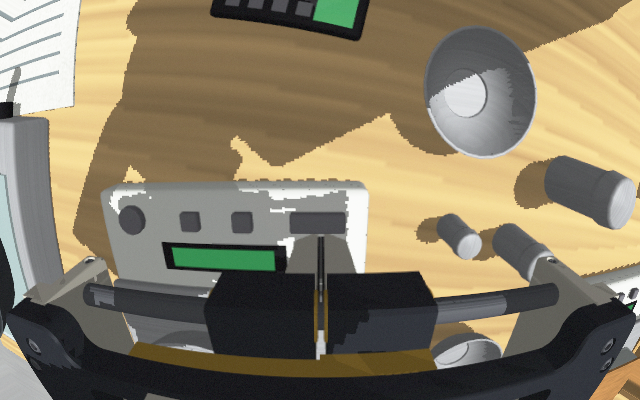

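Wrist view: bar key at (317,222), squares at (241,222) and (189,221), round key at (132,220). All are within 2–5 px of my projections, about 2–4 mm, and the closed fingers are right over the bar key. I'll correct and let the arm settle.

>>> send_rows:
  steps:
    - {"jaw": 1, "tx": -0.3, "ty": -0.3, "tz": 2, "rx": 0.3, "ry": -0.3, "rz": 0}
    - {"jaw": 1, "tx": 0, "ty": 0, "tz": 0, "rx": 0, "ry": 0, "rz": 0}
    - {"jaw": 1, "tx": 0, "ty": 0, "tz": 0, "rx": 0, "ry": 0, "rz": 0}
    - {"jaw": 1, "tx": 0, "ty": 0, "tz": 0, "rx": 0, "ry": 0, "rz": 0}

```text
time: 3.75
tcp_pos: [0.5035, -0.2114, 0.102]
ee_rot: [[-0.986, -0.165, 0.008], [-0.165, 0.986, -0.005], [-0.007, -0.007, -1.0]]
contact_force: [-0.3, 0.3, 0.8]
finger_gap: 0.002
```

Run:
```python
from h import *
import cv2
go([.5005,-.2086,.071],np.array([-.0266,.1576,0]))
s=bot.sense();print(s['time'],s['tcp_pos'],s['contact_force'],s['finger_gap'])
cs=[bot.get_calibration('wrist')];im=bot.camera('wrist')
cv2.imwrite('pics/w3.png',cv2.resize(im[150:300,100:370],None,fx=2.9,fy=2.9,interpolation=cv2.INTER_CUBIC))
K=np.array(cs[0]['K']);T=np.array(cs[0]['world_to_cam'])
def pr(p):
    q=T[:3,:3]@p+T[:3,3];r=np.hypot(q[0],q[1]);th=np.arctan2(r,q[2]);return ((K[0,0]*th*q[:2]/r+K[:2,2])-[100,150])*2.9
for p in([.5005,-.2086,.049],[.51,-.2649,.049],[.5166,-.3082,.049],[.5271,-.3662,.049]):print(pr(np.array(p)).round(1))
R=np.array(s['ee_rot']);print('tip',pr(s['tcp_pos']+R[:,2]*.022))
```

```text
shift cm [0.27 0.35 3.09] turn [-0.38  0.39 -0.09] in goal axes [0.25 0.33 3.1 ]
3.75 [ 0.50351511 -0.21139477  0.10197931] [-0.33550098  0.3300847   0.79892052] 0.0021308742746719055
[653.  222.3]
[414.8 220.1]
[250.  213.8]
[ 67.2 209.8]
tip [637.38843928 292.28772572]
```

View pics/w3.png

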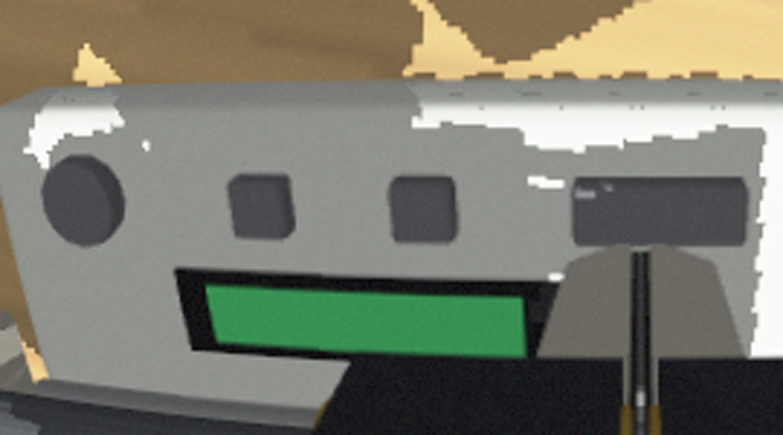

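Close view: the keys sit about 3 px up and to the right of my projection. The drawn fingertips are offset upward the same way, so that part is camera calibration. About +1 mm in y remains. I'll undo the tilt correction, go just above the bar key, and read again.

>>> send_rows:
  steps:
    - {"jaw": 1, "tx": 0.25, "ty": 0.4, "tz": 2.0, "rx": -0.3, "ry": 0.3, "rz": 0}
    - {"jaw": 1, "tx": 0, "ty": 0, "tz": 0.6, "rx": 0, "ry": 0, "rz": 0}
    - {"jaw": 1, "tx": 0, "ty": 0, "tz": 0, "rx": 0, "ry": 0, "rz": 0}
    - {"jaw": 1, "tx": 0, "ty": 0, "tz": 0, "rx": 0, "ry": 0, "rz": 0}

```text
time: 4.3
tcp_pos: [0.5003, -0.2079, 0.0752]
ee_rot: [[-0.986, -0.165, 0.001], [-0.165, 0.986, -0.001], [-0.001, -0.001, -1.0]]
contact_force: [0.6, 0.1, 0.2]
finger_gap: 0.006
```

Run:
```python
from h import *
import cv2
go([.5005,-.2076,.066],np.array([-.0266,.1576,0]))
s=bot.sense();print(s['time'],s['tcp_pos'],s['contact_force'])
im=bot.camera('wrist')
cv2.imwrite('pics/w4.png',cv2.resize(im[150:300,100:370],None,fx=2.9,fy=2.9,interpolation=cv2.INTER_CUBIC))
```

```text
shift cm [-0.02  0.03  0.92] turn [-0.04  0.04 -0.1 ] in goal axes [-0.02  0.03  0.92]
4.3 [ 0.50032767 -0.20794803  0.07519244] [0.55793481 0.12726221 0.19350948]
```

View pics/w4.png

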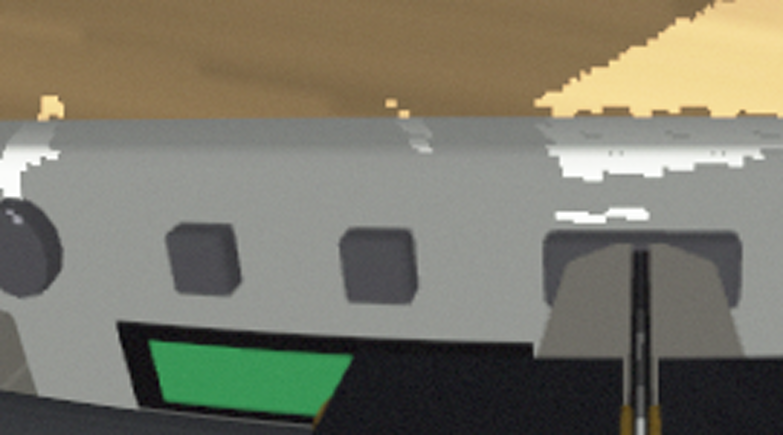

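The fingertips sit centred over the bar key, with the key at x 545–740 and the fingers centred at 642. Now I'll press.

>>> send_rows:
  steps:
    - {"jaw": 1, "tx": 0.1, "ty": 0, "tz": 0.4, "rx": 0, "ry": 0, "rz": 0}
    - {"jaw": 1, "tx": 0, "ty": 0, "tz": 0.3, "rx": 0, "ry": 0, "rz": 0}
    - {"jaw": 1, "tx": 0, "ty": 0, "tz": 0, "rx": 0, "ry": 0, "rz": 0}

```text
time: 4.72
tcp_pos: [0.4993, -0.2081, 0.0678]
ee_rot: [[-0.986, -0.165, 0.001], [-0.165, 0.986, -0.001], [-0.001, -0.001, -1.0]]
contact_force: [0.6, -0.9, 3.3]
finger_gap: 0.005
```

>>> send_rows:
  steps:
    - {"jaw": 1, "tx": 0, "ty": 0, "tz": 0.15, "rx": 0, "ry": 0, "rz": 0}
    - {"jaw": 1, "tx": 0, "ty": 0, "tz": 0, "rx": 0, "ry": 0, "rz": 0}

```text
time: 4.97
tcp_pos: [0.4993, -0.2081, 0.0664]
ee_rot: [[-0.986, -0.165, 0.001], [-0.165, 0.986, -0.001], [-0.001, -0.001, -1.0]]
contact_force: [0.3, -1.7, 4.7]
finger_gap: 0.004
```

>>> send_rows:
  steps:
    - {"jaw": 1, "tx": 0, "ty": 0, "tz": 0.08, "rx": 0, "ry": 0, "rz": 0}
    - {"jaw": 1, "tx": 0, "ty": 0, "tz": 0, "rx": 0, "ry": 0, "rz": 0}

```text
time: 5.22
tcp_pos: [0.4993, -0.2081, 0.0662]
ee_rot: [[-0.986, -0.165, 0.001], [-0.165, 0.986, -0.001], [-0.001, -0.001, -1.0]]
contact_force: [-1.1, -0.9, 9.2]
finger_gap: 0.005
```

It bottomed out: 9 N with no further travel. I'll lift, move 16 cm along the row to the round key, and come down above it.

>>> send_rows:
  steps:
    - {"jaw": 1, "tx": 0, "ty": 0, "tz": -1, "rx": 0, "ry": 0, "rz": 0}
    - {"jaw": 1, "tx": 0, "ty": 0, "tz": -3, "rx": 0, "ry": 0, "rz": 0}
    - {"jaw": 1, "tx": 0, "ty": -4, "tz": 0, "rx": 0, "ry": 0, "rz": 0}
    - {"jaw": 1, "tx": 0, "ty": -4, "tz": 0, "rx": 0, "ry": 0, "rz": 0}
    - {"jaw": 1, "tx": 0, "ty": -4, "tz": 0, "rx": 0, "ry": 0, "rz": 0}
    - {"jaw": 1, "tx": 0, "ty": -4, "tz": 0, "rx": 0, "ry": 0, "rz": 0}
    - {"jaw": 1, "tx": 0, "ty": 0, "tz": 0, "rx": 0, "ry": 0, "rz": 0}
    - {"jaw": 1, "tx": 0, "ty": 0, "tz": 2, "rx": 0, "ry": 0, "rz": 0}
    - {"jaw": 1, "tx": 0, "ty": 0, "tz": 0.9, "rx": 0, "ry": 0, "rz": 0}
    - {"jaw": 1, "tx": 0, "ty": 0, "tz": 0, "rx": 0, "ry": 0, "rz": 0}
    - {"jaw": 1, "tx": 0, "ty": 0, "tz": 0, "rx": 0, "ry": 0, "rz": 0}

```text
time: 6.6
tcp_pos: [0.5256, -0.3652, 0.0769]
ee_rot: [[-0.986, -0.165, 0.0], [-0.165, 0.986, -0.0], [-0.0, -0.0, -1.0]]
contact_force: [0.1, 0.4, 0.2]
finger_gap: 0.003
```

Run:
```python
from h import *
import cv2
go([.5261,-.3657,.066],np.array([-.0266,.1576,0]))
s=bot.sense();print(s['time'],s['tcp_pos'],s['contact_force'])
im=bot.camera('wrist')
cv2.imwrite('pics/w5.png',cv2.resize(im[150:300,230:500],None,fx=2.9,fy=2.9,interpolation=cv2.INTER_CUBIC))
```

```text
shift cm [-0.04 -0.05  1.09] turn [-0.02  0.02 -0.06] in goal axes [-0.04 -0.05  1.09]
6.6 [ 0.52557505 -0.36524363  0.07690397] [0.08995867 0.42586943 0.18746017]
```

View pics/w5.png

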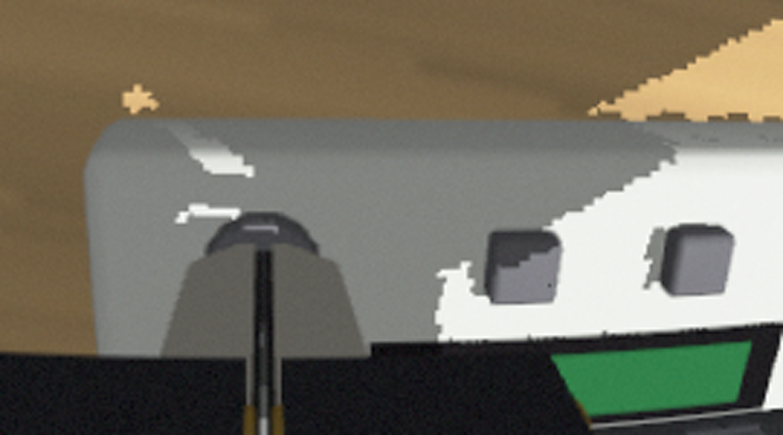

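The fingers (x≈263) are centred on the round key (203–320), and the squares are well clear at 522 and 698. Now the second press.

>>> send_rows:
  steps:
    - {"jaw": 1, "tx": 0, "ty": 0, "tz": 0.5, "rx": 0, "ry": 0, "rz": 0}
    - {"jaw": 1, "tx": 0, "ty": 0, "tz": 0.4, "rx": 0, "ry": 0, "rz": 0}
    - {"jaw": 1, "tx": 0, "ty": 0, "tz": 0, "rx": 0, "ry": 0, "rz": 0}

```text
time: 7.02
tcp_pos: [0.5257, -0.3658, 0.0676]
ee_rot: [[-0.986, -0.165, 0.001], [-0.165, 0.986, -0.001], [-0.001, -0.001, -1.0]]
contact_force: [1.1, 0.5, 3.9]
finger_gap: 0.004
```

>>> send_rows:
  steps:
    - {"jaw": 1, "tx": 0, "ty": 0, "tz": 0.15, "rx": 0, "ry": 0, "rz": 0}
    - {"jaw": 1, "tx": 0, "ty": 0, "tz": 0, "rx": 0, "ry": 0, "rz": 0}

```text
time: 7.28
tcp_pos: [0.5257, -0.3658, 0.0663]
ee_rot: [[-0.986, -0.165, 0.001], [-0.165, 0.986, -0.001], [-0.001, -0.001, -1.0]]
contact_force: [1.2, 0.3, 4.3]
finger_gap: 0.005
```

>>> send_rows:
  steps:
    - {"jaw": 1, "tx": 0, "ty": 0, "tz": 0.08, "rx": 0, "ry": 0, "rz": 0}
    - {"jaw": 1, "tx": 0, "ty": 0, "tz": 0, "rx": 0, "ry": 0, "rz": 0}

```text
time: 7.52
tcp_pos: [0.5257, -0.3658, 0.0662]
ee_rot: [[-0.986, -0.165, 0.001], [-0.165, 0.986, -0.001], [-0.001, -0.001, -1.0]]
contact_force: [-0.5, 0.8, 8.3]
finger_gap: 0.005
```

Bottomed out again, at 8 N. I'll let it up and draw back.

>>> send_rows:
  steps:
    - {"jaw": 1, "tx": 0, "ty": 0, "tz": -1, "rx": 0, "ry": 0, "rz": 0}
    - {"jaw": 1, "tx": 0, "ty": 0, "tz": -4, "rx": 0, "ry": 0, "rz": 0}
    - {"jaw": 1, "tx": 0, "ty": 0, "tz": -4, "rx": 0, "ry": 0, "rz": 0}
    - {"jaw": 1, "tx": 3, "ty": 0, "tz": -3, "rx": 0, "ry": 0, "rz": 0}
    - {"jaw": 1, "tx": 3, "ty": 0, "tz": 0, "rx": 0, "ry": 0, "rz": 0}
    - {"jaw": 1, "tx": 3, "ty": 0, "tz": 0, "rx": 0, "ry": 0, "rz": 0}
    - {"jaw": 1, "tx": 3, "ty": 0, "tz": 0, "rx": 0, "ry": 0, "rz": 0}
    - {"jaw": 1, "tx": 0, "ty": 0, "tz": 0, "rx": 0, "ry": 0, "rz": 0}
    - {"jaw": 1, "tx": 0, "ty": 0, "tz": 0, "rx": 0, "ry": 0, "rz": 0}
    - {"jaw": 1, "tx": 0, "ty": 0, "tz": 0, "rx": 0, "ry": 0, "rz": 0}
    - {"jaw": 1, "tx": 0, "ty": 0, "tz": 0, "rx": 0, "ry": 0, "rz": 0}

```text
time: 8.9
tcp_pos: [0.4076, -0.3851, 0.1848]
ee_rot: [[-0.986, -0.166, -0.0], [-0.166, 0.986, 0.0], [0.0, 0.0, -1.0]]
contact_force: [0.2, 0.8, 0.4]
finger_gap: 0.006
```

Run:
```python
from h import *
import cv2
cv2.imwrite('pics/scene2.png',bot.camera('scene'))
```

```text
(no output)
```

View pics/scene2.png

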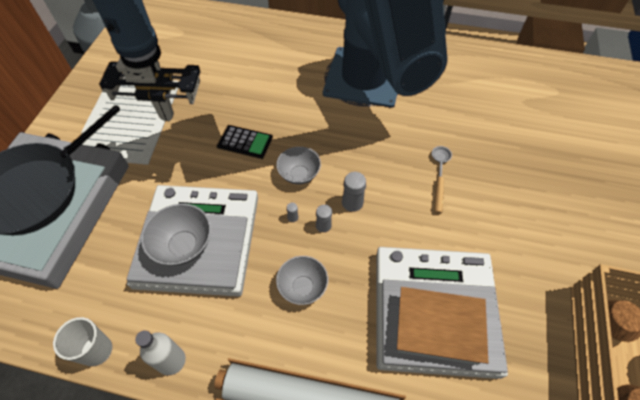

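The scene matches the first picture: bowl at (175,235), all the loose things in place, the keys up, and the hand clear at (150,100). Handing in.

```bash
python3 -c "
from station import bot
print(bot.hand_in())"
```

```text
the job is handed in; nothing more can be done
None
```

I pressed the bar key and then the round key on the scale with the bowl (the right-hand one). I then drew the hand back and handed the job in, with the clock at about 9 s of the 38 s allowed.

- **Presses:** both keys stopped at the same height, with the fingertips about 44 mm above the table as expected. At the bottom the force rose to 9.2 N on the bar key and 8.3 N on the round key, and I let each come up straight away.
- **Clearance:** the hand ended about 9 cm in front of the scale and about 12 cm above its front panel. The force reading there was at noise level.
- **Last picture:** the bowl, the meal box and the loose things look to be where they were, and the keys look up. No key position can be read directly, so "keys up" rests on that picture.
- **Disagreements:** the wrist camera put the keys 2–4 mm from where the top camera did. I centred the fingertips by what the close-up pictures showed.
- **Refused rows:** my first two move calls were refused for missing values; nothing moved.

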